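# Find the rocking tiffin lid and hold it home

## Robot

A 6-joint arm with a two-finger parallel gripper is mounted at the origin on the work surface. World frame = base frame: x ahead of the robot, y to its left, z up, the work surface at z = 0. Lengths are in m, angles in degrees, forces in N, time in s.
With the tool pointing down it reaches from about 0.25 to 0.725 m from the base axis. Payload 9.7 kg.
Tool frame: the origin (TCP) lies midway between the tips of the shut fingers; the grasp point (between the pads) lies 19 mm behind it; z points along the fingers, y is the line along which they close (so a half turn about z gives the same grasp; the last joint's range is limited). The gripper opens to 85 mm and grips with 20 to 120 N. Pads are 22 mm wide; open, the fingers measure 114 mm over their backs; the gripper's body (76 mm by 85 mm) begins 54 mm behind the grasp point. The pads swing forward as they close: fully open they stand 13 mm farther back than shut.
Start: joints at [76.031, 4.979, 10.078, 95.1, 0, 90], TCP at [0.133, 0.534, 0.231] pointing down, gripper open.
Joint ranges: [-179.16, 179.16], [-48.56, 103.87], [-65.8, 70.77], [-126.05, 130.52], [-82.76, 87.17], [-180, 180]. Speed limits (degrees/s): [127.2, 127.2, 147.25, 180, 180, 180].

## Interface

Orientations are given as [roll, pitch, yaw] about the fixed x, y, z axes, in that order (R = Rz(yaw) Ry(pitch) Rx(roll)).
In Python, from workcell import bot gives the robot as it stands.
- The arm moves only by the shell command python3 -m crank 'ROWS' [FORCE]. ROWS is JSON, a list of rows, each an object with "gripper": the finger opening in mm, from 0 to 85.4; "travel": the shift along the tool's x, y, z in mm, a list of three; "twist": the turn, a rotation vector about the tool's x, y, z in rad, a list of three. In form: [{"gripper": gripper, "travel": [tx, ty, tz], "twist": [rx, ry, rz]}, ...]. A call has 1 to 12 rows; each row shifts and turns the commanded pose from where the row before left it, along the tool's axes as they then stand; what a row does not reach is not made up. A row lasts 1/8 s, in which the tool goes at most 62.5 mm and 10.7 degrees, less where a joint would pass 70% of its speed; a pose out of reach is approached as far as the arm can. A call is refused whole if a number of a shift passes 62.5 or a number of a turn 0.188, either way. A call with a gripper value outside its range is refused whole. The fingers move at their own pace and stop on an object; FORCE is the grip in N (left out, the last holds). Time passes only in rows, so rows that do not move let the fingers close. It gives the time, the measured TCP pose, the force, the opening and the grip force at its end, in the units of the state.
- bot.get_obs(): the state, without advancing time (a new reading comes with each control period).
- bot.camera(name): name is "side" or "top" or "wrist"; returns the picture (420x560x3 uint8, red, green, blue); there is no depth.
- bot.calibration(name): a dict with "vfov" (degrees; the focal length in pixels is half the picture's height over the tangent of half this angle, whatever the lens; pixels are square), "cx", "cy" (the principal point, pixels), "camera_from_world" (4x4, takes a point from world to camera coordinates). Camera axes: x right, y down, z forward; pixel columns grow to the right and rows downward; lengths in m; the calibration is good to about 2 mm. A picture is of the moment at which its call begins: read the wrist's pose just before it. calibration takes no time and is no camera call; for the wrist camera it gives the pose at the moment of the call.
- bot.job_done(): hands the job in; it is judged then, once.
The state is a dict: "time": time; "q": joint angles; "qd": joint speeds; "joint_efforts": joint torques, N m; "ee_pos": TCP position; "tcp_rot": TCP orientation; "wrist_force": force on the tool from outside, world axes, zero at the start; "torque": the same for the moment, N m; "opening": finger opening in m; "grasp_force": force on a finger pad.
Only numpy, scipy, OpenCV 4.12 (cv2) and the standard library are available. Lean on these libraries where they do the work, as an engineer would, in place of code of your own. Each camera call takes 0.05 s, during which the arm holds its last target. There are 200 camera calls.

## Task

One of the four steel tiffin tins in the open drawer has a lid that is not seated: press lightly with a fingertip near the edge of the lids to find the one that rocks, then press that lid down at its middle until it is fully home and level. Finish with the fingertip still pressing on that lid, holding it down. Pick nothing up and leave everything else in the drawer where it lies.

Things in the scene. Friction and masses are not known exactly. Their poses are not given: they have to be found in the camera images.
- lid_a: one of four outwardly identical round steel tin lids, 84 mm across, 16 mm skirt, flat top. Origin: centre of its top face, 80 to 86 mm above the bench (tins stand more or less deep in the matting, so height tells nothing); z up, level at the start. The tins stand fast. Exactly one of the four lids, any of them, is unseated: only pressing tells which.
- lid_b: another such lid, same size and origin. A seated lid, whichever it is, is rigid wherever pressed. The unseated one, whichever it is, rocks about its middle in every direction: pressed 32 mm off centre it dips about 4.8 mm under 2 to 3 N, stops there, and springs back level when let go.
- lid_c: another such lid, same size and origin. Whichever lid is unseated slides down stiffly when pressed at its middle with more than 6 N, 6 mm in all; then it sits rigid on the rim, no longer rocks, and stays down.
- lid_d: another such lid, same size and origin
- drawer: the fixed pulled-out drawer, inside 580 mm wide (y), lined with grey rubber matting 16 mm above the bench; origin on the bench under the drawer, 190 mm from the inner face of its front panel; x points into the island. Side walls 80 mm high, front panel 100 mm high with a bar handle outside; the island top (165 mm high) begins 325 mm beyond the origin.
- cutlery_case: loose blue plastic cutlery case with a closed flip lid, 70 x 210 x 38 mm (long along its y), origin at the centre of its underside; leave alone
- canister: loose aluminium snack canister, 71 mm across, 90 mm high, origin at the centre of its underside; leave alone
- chopstick_a: loose bamboo chopstick, 6 x 230 x 6 mm (long along its y), origin at the centre of its underside; leave alone
- chopstick_b: the second chopstick of the pair, same size, lying beside the first; leave alone

How it is judged:
By the outcome, as a careful person would: the job done as asked, in the order asked, and still so for the second after the job is handed in, while the arm keeps its last pose, push and grip.
It also fails if it takes over 54 s, if anything falls off the work surface, if the arm or the gripper's body presses on something with over 40 N, if the wrist force passes 120 N, or if a joint passes its speed limit or range.

## Working session

There is one attempt and no reset: what is moved stays moved. The work goes in short steps, Python scripts to look and compute and a shell command to move; the robot and the scene stay as the last step left them, time stands still between calls to the robot, and variables do not carry over. Pictures are saved under pics/ and viewed, at most 10 in all, crops included, and the job is handed in when it is done.

```bash
mkdir -p pics; cat > h.py <<'E'
from workcell import bot
import numpy as np, cv2
def ray(name,u,v,z):
    c=bot.calibration(name); f=210/np.tan(np.radians(c['vfov']/2)); M=np.array(c['camera_from_world'])
    R=M[:3,:3];o=-R.T@M[:3,3]; d=R.T@np.array([(u-c['cx'])/f,(v-c['cy'])/f,1]); return o+d*(z-o[2])/d[2]
def save(name,fn):
    im=np.array(bot.camera(name)); cv2.imwrite('pics/'+fn,im[:,:,::-1]); return im
E
python3 - <<'E'
from h import *
print(bot.get_obs())
for n in('top','side'): save(n,n+'1.png');print(n,bot.calibration(n))
E
```

```text
{'time': 0.0, 'q': array([ 7.60314692e+01,  5.00821290e+00,  1.00319135e+01,  9.50981745e+01,
       -4.19562324e-04,  9.00000721e+01]), 'qd': array([-0.01994545, -0.00107806,  0.02827354, -0.00411206,  0.13759688,
        0.0010282 ]), 'joint_efforts': array([ 2.38587359e-03, -5.20382380e+01,  4.64809585e+01,  1.59718422e-02,
        1.47315877e-04, -1.05526178e-05]), 'ee_pos': array([0.13270848, 0.53350415, 0.23058801]), 'tcp_rot': array([-1.79925526e+02,  4.19655737e-04,  1.66031398e+02]), 'wrist_force': array([ 1.05500657, -0.15186482, -0.20644111]), 'torque': array([-0.0124852 , -0.00344498,  0.00263903]), 'grasp_force': 0.0, 'opening': 0.08559757068589527}
top {'vfov': 42.209302353093065, 'cx': 282.73230900153175, 'cy': 206.158239581922, 'camera_from_world': array([[-0.00432687, -0.99985524,  0.01645509,  0.02386024],
       [-0.99191905,  0.00220484, -0.12685319,  0.58466126],
       [ 0.12679855, -0.016871  , -0.99178501,  0.93246665],
       [ 0.        ,  0.        ,  0.        ,  1.        ]])}
side {'vfov': 56.1717018395486, 'cx': 279.3299804411461, 'cy': 200.65790646749883, 'camera_from_world': array([[ 0.85827487, -0.51311969,  0.00851097, -0.49994772],
       [-0.23185291, -0.40249987, -0.88557218,  0.23290199],
       [ 0.45783019,  0.75809105, -0.46442382,  0.45862575],
       [ 0.        ,  0.        ,  0.        ,  1.        ]])}
```

View pics/top1.png

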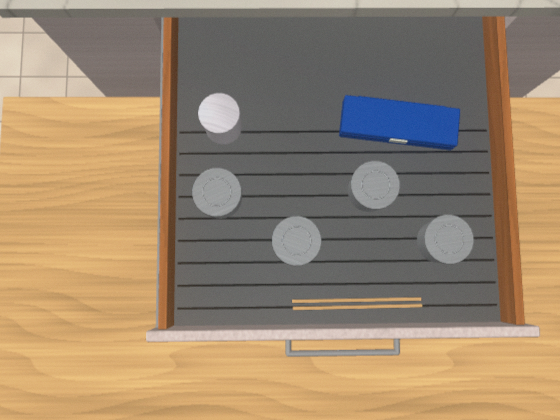

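View pics/side1.png

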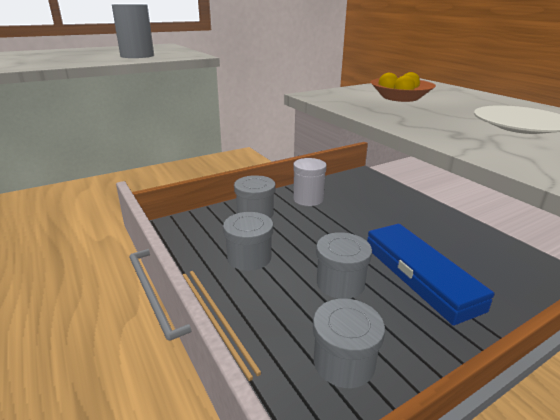

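The top view shows the four grey lids at about (217,191), (375,185), (297,241) and (449,239), the canister at (219,113), the case at (400,122) and the chopsticks at (357,303). In the side view the lids are at about (255,186), (344,249), (249,227) and (348,324). The arm is out of both views.

```bash
cat > m.py <<'E'
from h import *
from scipy.optimize import least_squares
def proj(n,p):
    c=bot.calibration(n); f=210/np.tan(np.radians(c['vfov']/2)); q=np.array(c['camera_from_world'])@np.r_[p,1]
    return np.array([f*q[0]/q[2]+c['cx'],f*q[1]/q[2]+c['cy']])
t=cv2.imread('pics/top1.png');s=cv2.imread('pics/side1.png')
for n,im,pts in(('top',t,[(217,191),(375,185),(297,241),(449,239)]),('side',s,[(255,186),(249,227),(344,249),(348,324)])):
    for u,v in pts:
        g=cv2.cvtColor(im,cv2.COLOR_BGR2GRAY)
        print(n,u,v,'row',g[v,u-45:u+46:3],'col',g[v-36:v+37:3,u])
E
python3 m.py
```

```text
top 217 191 row [ 74  80 106 105 103 105 103 153 157 154 166 153 157 155 155 156 154 159
 155 155 152 159 154 101 102 103 101 102 102  99 100] col [ 99  98  99 101 111 154 156 147 159 154 157 155 156 156 158 155 151 146
 156 161 139  72 100 100 101]
top 375 185 row [101  99  99  97 100  98 109 139 156 158 156 147 155 154 154 153 154 152
 152 150 158 152 152 125 100  97  99  97  98  95  99] col [ 96  50  94  96 137 157 148 142 152 151 153 156 153 157 156 156 153 154
 154 152  87  99  87  82  99]
top 297 241 row [ 84  83  84  86  85  88  85 159 159 161 150 159 157 160 160 159 155 157
 157 161 153 159 157 113 100 100  96 102 100  99 101] col [103  98 103 103 154 156 155 141 156 155 158 154 159 157 160 158 150 158
 156 163 116 106 103 105 104]
top 449 239 row [ 68  69  68  68  79 109 106 152 155 153 148 153 154 152 155 153 153 155
 150 150 152 152 154 120  80  87  91  89  88  88  97] col [ 96  98  99 100 144 156 152 144 150 152 155 159 153 154 154 154 156 151
 152 151 133 101 100 100 101]
side 255 186 row [ 73  73  73  76  77  77  79  77  95 140 136 132 140 139 140 140 140 140
 123 139 1
[... 203 characters left out ...]
2 138 135 140 140 143 143 142 144 143
 145 137 140 141 140  51  94  91  91  91  91  91  83] col [143 102  99  98  98  98  99 135 140 140 139 141 142 147 144 144  99  97
  95  94  96  95  96  96  96]
side 344 249 row [ 74  91  89  89  90  90  99 138 139 138 134 138 139 138 137 136 134 136
 136 137 119 132 132 133 116  46  48  48  59  46  51] col [ 86  87  87  87  89  41  88 135 139 135 135 136 136 135 128 137 136  99
  96  99  97  96  96  96  97]
side 348 324 row [ 91  92  93  88 143 142 143 140 137 125 139 141 140 135 141 137 137 137
 139 136 137 135 139 132 134 134 133  99  87  87  87] col [ 98  98  97  96 138 138 134 136 139 136 140 137 137 140 137 137 139 139
 134 136 137  98  97 100  98]
```

```bash
cat > m.py <<'E'
from h import *
from scipy.optimize import minimize_scalar
def cont(fn,pts):
    g=cv2.imread('pics/'+fn); hsv=cv2.cvtColor(g,cv2.COLOR_BGR2HSV)
    m=((hsv[...,2]>122)&(hsv[...,1]<40)).astype('uint8')
    m=cv2.morphologyEx(cv2.morphologyEx(m,cv2.MORPH_CLOSE,np.ones((3,3))),cv2.MORPH_OPEN,np.ones((5,5)))
    l=cv2.connectedComponents(m)[1]
    return [cv2.findContours((l==l[v,u]).astype('uint8'),0,cv2.CHAIN_APPROX_NONE)[0][0][:,0] for u,v in pts]
def circ(n,c,z):
    P=np.array([ray(n,u,v,z)[:2] for u,v in cv2.convexHull(c)[:,0]])
    A=np.c_[2*P,np.ones(len(P))]; x=np.linalg.lstsq(A,(P**2).sum(1),rcond=None)[0]
    return x[:2],np.sqrt(x[2]+x[:2]@x[:2])
T=cont('top1.png',[(210,191),(368,185),(290,241),(442,239)]);S=cont('side1.png',[(250,190),(240,227),(335,255),(340,330)])
for i,t in enumerate(T):
    j=min(range(4),key=lambda j:np.linalg.norm(circ('side',S[j],.083)[0]-circ('top',t,.083)[0]))
    f=lambda z:np.linalg.norm(circ('side',S[j],z)[0]-circ('top',t,z)[0])
    r=minimize_scalar(f,bounds=(.03,.15),method='bounded');z=r.x
    a,b=circ('top',t,z),circ('side',S[j],z)
    print(i,j,'z',z.round(4),'gap',round(r.fun,4),a[0].round(4),b[0].round(4),'r',a[1].round(4),b[1].round(4),'reach',np.hypot(*a[0]).round(3))
for n,u,v,z in(('top',219,113,.106),('top',160,330,.08),('top',340,100,.05),('top',293,302,.02),('top',350,325,.1),('top',172,100,.08),('top',495,100,.08)):print(u,v,ray(n,u,v,z).round(3))
E
python3 m.py
```

```text
0 0 z 0.0828 gap 0.0007 [0.6044 0.1358] [0.6037 0.1361] r 0.0413 0.0403 reach 0.619
1 2 z 0.0841 gap 0.001 [ 0.616  -0.1349] [ 0.6152 -0.1344] r 0.0415 0.0406 reach 0.631
2 1 z 0.0833 gap 0.0006 [0.521  0.0006] [0.5205 0.0008] r 0.0414 0.0405 reach 0.521Traceback (most recent call last):
  File "m.py", line 17, in <module>
    r=minimize_scalar(f,bounds=(.03,.15),method='bounded');z=r.x
    res = _minimize_scalar_bounded(fun, bounds, args, **options)
    fu = func(x, *args)
  File "m.py", line 16, in <lambda>
    f=lambda z:np.linalg.norm(circ('side',S[j],z)[0]-circ('top',t,z)[0])
                              ~~~~^^^^^^^^^^^^^^^
  File "m.py", line 10, in circ
    P=np.array([ray(n,u,v,z)[:2] for u,v in cv2.convexHull(c)[:,0]])
                ~~~^^^^^^^^^
  File "h.py", line 4, in ray
    c=bot.calibration(name); f=210/np.tan(np.radians(c['vfov']/2)); M=np.array(c['camera_from_world'])
ValueError: time passes only in moves, steps and waits
```

```bash
sed -i 's/^def ray/import functools\ncal=functools.cache(bot.calibration)\ndef ray/; s/c=bot.calibration(name); f/c=cal(name); f/' h.py; python3 m.py
```

```text
0 0 z 0.0828 gap 0.0007 [0.6044 0.1358] [0.6037 0.1361] r 0.0413 0.0403 reach 0.619
1 2 z 0.0841 gap 0.001 [ 0.616  -0.1349] [ 0.6152 -0.1344] r 0.0415 0.0406 reach 0.631
2 1 z 0.0833 gap 0.0006 [0.521  0.0006] [0.5205 0.0008] r 0.0414 0.0405 reach 0.521
3 3 z 0.0817 gap 0.0006 [ 0.5229 -0.2581] [ 0.5224 -0.2577] r 0.0414 0.0408 reach 0.583
219 113 [0.735 0.13  0.106]
160 330 [0.374 0.226 0.08 ]
340 100 [ 0.776 -0.082  0.05 ]
293 302 [0.415 0.004 0.02 ]
350 325 [ 0.382 -0.085  0.1  ]
172 100 [0.766 0.215 0.08 ]
495 100 [ 0.767 -0.351  0.08 ]
```

Lids: A (.604,.136), C (.521,.001), B (.616,-.135), D (.523,-.258). All four sit at about 82–84 mm, with radii close to 42 mm and all within reach. I'll shut the fingers and turn the tool so its axes line up with the world.

```bash
python3 -m crank '[{"gripper":0,"travel":[0,0,0],"twist":[0,0,0.166]},{"gripper":0,"travel":[0,0,0],"twist":[0,0,0.166]},{"gripper":0,"travel":[0,0,0],"twist":[0,0,0.166]},{"gripper":0,"travel":[0,0,0],"twist":[0,0,0.166]},{"gripper":0,"travel":[0,0,0],"twist":[0,0,0.166]},{"gripper":0,"travel":[0,0,0],"twist":[0,0,0.166]},{"gripper":0,"travel":[0,0,0],"twist":[0,0,0.166]},{"gripper":0,"travel":[0,0,0],"twist":[0,0,0.166]}]' 30
```

```text
time: 1.1
ee_pos: [0.1327, 0.5336, 0.2308]
tcp_rot: [-180.0, 0.0, 89.6]
wrist_force: [-0.6, -0.2, -1.0]
opening: -0.0002
grasp_force: 0.0
```

```bash
python3 -m crank '[{"gripper":0,"travel":[-36,39.2,0],"twist":[0,0,0]},{"gripper":0,"travel":[-36,39.2,0],"twist":[0,0,0]},{"gripper":0,"travel":[-36,39.2,0],"twist":[0,0,0]},{"gripper":0,"travel":[-36,39.2,0],"twist":[0,0,0]},{"gripper":0,"travel":[-36,39.2,0],"twist":[0,0,0]},{"gripper":0,"travel":[-36,39.2,0],"twist":[0,0,0]},{"gripper":0,"travel":[-36,39.2,0],"twist":[0,0,0]},{"gripper":0,"travel":[-36,39.2,0],"twist":[0,0,0]},{"gripper":0,"travel":[-36,39.2,0],"twist":[0,0,0]},{"gripper":0,"travel":[-36,39.2,0],"twist":[0,0,0]},{"gripper":0,"travel":[-36,39.2,0],"twist":[0,0,0]},{"gripper":0,"travel":[-36,39.2,0],"twist":[0,0,0]}]'
```

```text
time: 2.6
ee_pos: [0.6038, 0.0998, 0.2309]
tcp_rot: [-180.0, -0.0, 89.9]
wrist_force: [-0.2, 0.8, 0.4]
opening: -0.0002
grasp_force: 0.0
```

```bash
python3 -m crank '[{"gripper":0,"travel":[0,0,40],"twist":[0,0,0]},{"gripper":0,"travel":[0,0,40],"twist":[0,0,0]},{"gripper":0,"travel":[0,0,40],"twist":[0,0,0]},{"gripper":0,"travel":[0,0,15],"twist":[0,0,0]},{"gripper":0,"travel":[0,0,0],"twist":[0,0,0]},{"gripper":0,"travel":[0,0,0],"twist":[0,0,0]},{"gripper":0,"travel":[0,0,0],"twist":[0,0,0]}]'; python3 - <<'E'
from h import *
save('wrist','w1.png'); print(bot.get_obs()['wrist_force'],bot.get_obs()['ee_pos'])
E
```

```text
time: 3.48
ee_pos: [0.6035, 0.1014, 0.098]
tcp_rot: [179.9, -0.0, 89.9]
wrist_force: [-0.0, 0.4, 0.2]
opening: -0.0
grasp_force: 0.0
[-0.02826548  0.26413874  1.14671993] [0.60339044 0.10141547 0.09771894]
```

```bash
python3 -m crank '[{"gripper":0,"travel":[2,0,8],"twist":[0,0,0]},{"gripper":0,"travel":[0,0,2],"twist":[0,0,0]},{"gripper":0,"travel":[0,0,0],"twist":[0,0,0]}]'
```

```text
time: 3.9
ee_pos: [0.6025, 0.1033, 0.0858]
tcp_rot: [-180.0, 0.0, 89.9]
wrist_force: [0.1, 0.2, 0.8]
opening: 0.0
grasp_force: 0.0
```

View pics/w1.png

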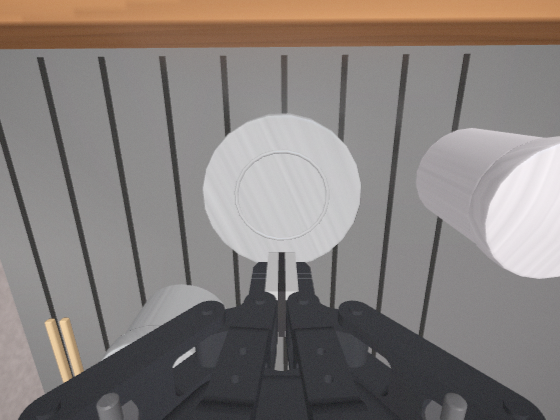

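The wrist picture shows lid A centred at about (282,192). The shut fingertip, near (282,258), is about 16 mm or less wide and sits over the lid's near edge. I'll now step down gently.

```bash
for i in 1; do python3 -m crank '[{"gripper":0,"travel":[0,0,1],"twist":[0,0,0]},{"gripper":0,"travel":[0,0,0],"twist":[0,0,0]}]'|grep -E 'ee_|wr'; python3 -m crank '[{"gripper":0,"travel":[0,0,1],"twist":[0,0,0]},{"gripper":0,"travel":[0,0,0],"twist":[0,0,0]}]'|grep -E 'ee_|wr';  python3 -m crank '[{"gripper":0,"travel":[0,0,0.5],"twist":[0,0,0]},{"gripper":0,"travel":[0,0,0],"twist":[0,0,0]}]'|grep -E 'ee_|wr'; done
```

```text
ee_pos: [0.6028, 0.1032, 0.0853]
wrist_force: [0.1, 0.6, 0.3]
ee_pos: [0.6028, 0.1032, 0.0846]
wrist_force: [-1.1, 0.2, 2.4]
ee_pos: [0.6029, 0.1033, 0.0846]
wrist_force: [-1.0, -0.7, 6.9]
```

Lid A is rigid: 6.9 N with no dip at z = 84.6 mm. Next is the centre lid, C.

```bash
python3 -m crank '[{"gripper":0,"travel":[0,0,-12],"twist":[0,0,0]},{"gripper":0,"travel":[-35.5,-41,0],"twist":[0,0,0]},{"gripper":0,"travel":[-35.5,-41,0],"twist":[0,0,0]},{"gripper":0,"travel":[0,0,0],"twist":[0,0,0]},{"gripper":0,"travel":[0,0,7],"twist":[0,0,0]},{"gripper":0,"travel":[0,0,0],"twist":[0,0,0]},{"gripper":0,"travel":[0,0,0],"twist":[0,0,0]}]'
python3 -m crank '[{"gripper":0,"travel":[0,0,1],"twist":[0,0,0]},{"gripper":0,"travel":[0,0,0],"twist":[0,0,0]}]'|grep -E 'ee_|wr'
```

```text
time: 5.52
ee_pos: [0.5211, 0.0329, 0.0885]
tcp_rot: [-180.0, 0.0, 90.0]
wrist_force: [0.0, -0.2, 0.3]
opening: 0.0001
grasp_force: 0.0
ee_pos: [0.5208, 0.0325, 0.0877]
wrist_force: [-0.3, 0.6, 0.1]
```

```bash
python3 -m crank '[{"gripper":0,"travel":[0,0,1],"twist":[0,0,0]},{"gripper":0,"travel":[0,0,0],"twist":[0,0,0]}]'|grep -E 'ee_|wr'
python3 -m crank '[{"gripper":0,"travel":[0,0,1],"twist":[0,0,0]},{"gripper":0,"travel":[0,0,0],"twist":[0,0,0]}]'|grep -E 'ee_|wr'
```

```text
ee_pos: [0.5206, 0.0323, 0.0867]
wrist_force: [-0.1, 0.3, 1.2]
ee_pos: [0.5206, 0.0323, 0.0857]
wrist_force: [-0.4, 0.4, 1.0]
```

```bash
python3 -m crank '[{"gripper":0,"travel":[0,0,0.5],"twist":[0,0,0]},{"gripper":0,"travel":[0,0,0],"twist":[0,0,0]}]'|grep -E 'ee_|wr'
```

```text
ee_pos: [0.5207, 0.0323, 0.0853]
wrist_force: [-0.3, 0.1, 0.4]
```

```bash
python3 -m crank '[{"gripper":0,"travel":[0,0,0.6],"twist":[0,0,0]},{"gripper":0,"travel":[0,0,0],"twist":[0,0,0]}]'|grep -E 'ee_|wr'
```

```text
ee_pos: [0.5206, 0.0323, 0.0847]
wrist_force: [0.2, 1.0, 0.7]
```

```bash
python3 -m crank '[{"gripper":0,"travel":[0,0,0.6],"twist":[0,0,0]},{"gripper":0,"travel":[0,0,0],"twist":[0,0,0]}]'|grep -E 'ee_|wr'
```

```text
ee_pos: [0.5207, 0.0323, 0.0846]
wrist_force: [-3.3, -0.1, 5.4]
```

Lid C is rigid as well: 5.4 N with no dip. Next is lid B.

```bash
python3 -m crank '[{"gripper":0,"travel":[0,0,-12],"twist":[0,0,0]},{"gripper":0,"travel":[-45,31.8,0],"twist":[0,0,0]},{"gripper":0,"travel":[-45,31.8,0],"twist":[0,0,0]},{"gripper":0,"travel":[-45,31.8,0],"twist":[0,0,0]},{"gripper":0,"travel":[0,0,0],"twist":[0,0,0]},{"gripper":0,"travel":[0,0,7],"twist":[0,0,0]},{"gripper":0,"travel":[0,0,1],"twist":[0,0,0]},{"gripper":0,"travel":[0,0,0],"twist":[0,0,0]}]'|grep -E 'time|ee_|wr'
python3 -m crank '[{"gripper":0,"travel":[0,0,1],"twist":[0,0,0]},{"gripper":0,"travel":[0,0,0],"twist":[0,0,0]}]'|grep -E 'ee_|wr'
```

```text
time: 8.02
ee_pos: [0.6156, -0.1018, 0.0884]
wrist_force: [0.6, 0.2, 0.3]
ee_pos: [0.6159, -0.1025, 0.0873]
wrist_force: [-0.5, -0.5, 0.3]
```

```bash
python3 -m crank '[{"gripper":0,"travel":[0,0,0.6],"twist":[0,0,0]},{"gripper":0,"travel":[0,0,0],"twist":[0,0,0]}]'|grep -E 'ee_|wr'
```

```text
ee_pos: [0.6159, -0.1028, 0.0864]
wrist_force: [0.8, -0.3, 0.0]
```

```bash
python3 -m crank '[{"gripper":0,"travel":[0,0,0.6],"twist":[0,0,0]},{"gripper":0,"travel":[0,0,0],"twist":[0,0,0]}]'|grep -E 'ee_|wr'
```

```text
ee_pos: [0.6159, -0.1028, 0.0858]
wrist_force: [0.2, -0.7, -1.1]
```

```bash
python3 -m crank '[{"gripper":0,"travel":[0,0,0.6],"twist":[0,0,0]},{"gripper":0,"travel":[0,0,0],"twist":[0,0,0]}]'|grep -E 'ee_|wr'
```

```text
ee_pos: [0.6159, -0.1028, 0.0854]
wrist_force: [-0.5, 0.4, 0.8]
```

```bash
python3 -m crank '[{"gripper":0,"travel":[0,0,0.6],"twist":[0,0,0]},{"gripper":0,"travel":[0,0,0],"twist":[0,0,0]}]'|grep -E 'ee_|wr'
```

```text
ee_pos: [0.616, -0.1028, 0.0854]
wrist_force: [-2.2, 0.3, 5.7]
```

B is rigid at 85.4 mm. D should be the loose one, but I'll confirm it by rocking it.

```bash
python3 -m crank '[{"gripper":0,"travel":[0,0,-12],"twist":[0,0,0]},{"gripper":0,"travel":[-41,-31,0],"twist":[0,0,0]},{"gripper":0,"travel":[-41,-31,0],"twist":[0,0,0]},{"gripper":0,"travel":[-41,-31,0],"twist":[0,0,0]},{"gripper":0,"travel":[0,0,0],"twist":[0,0,0]},{"gripper":0,"travel":[0,0,8],"twist":[0,0,0]},{"gripper":0,"travel":[0,0,2],"twist":[0,0,0]},{"gripper":0,"travel":[0,0,0],"twist":[0,0,0]}]'|grep -E 'time|ee_|wr'
python3 -m crank '[{"gripper":0,"travel":[0,0,1],"twist":[0,0,0]},{"gripper":0,"travel":[0,0,0],"twist":[0,0,0]}]'|grep -E 'ee_|wr'
python3 -m crank '[{"gripper":0,"travel":[0,0,1],"twist":[0,0,0]},{"gripper":0,"travel":[0,0,0],"twist":[0,0,0]}]'|grep -E 'ee_|wr'
```

```text
time: 10.28
ee_pos: [0.5231, -0.2248, 0.0862]
wrist_force: [-0.5, -0.1, 0.9]
ee_pos: [0.523, -0.2254, 0.0857]
wrist_force: [-0.3, 0.8, 0.4]
ee_pos: [0.5228, -0.2256, 0.0846]
wrist_force: [-0.0, 0.8, -0.1]
```

```bash
python3 -m crank '[{"gripper":0,"travel":[0,0,0.6],"twist":[0,0,0]},{"gripper":0,"travel":[0,0,0],"twist":[0,0,0]}]'|grep -E 'ee_|wr'
```

```text
ee_pos: [0.5227, -0.2257, 0.084]
wrist_force: [-0.4, -0.2, -0.3]
```

```bash
python3 -m crank '[{"gripper":0,"travel":[0,0,0.6],"twist":[0,0,0]},{"gripper":0,"travel":[0,0,0],"twist":[0,0,0]}]'|grep -E 'ee_|wr'
```

```text
ee_pos: [0.5228, -0.2257, 0.0834]
wrist_force: [0.5, -0.9, -0.3]
```

```bash
python3 -m crank '[{"gripper":0,"travel":[0,0,0.6],"twist":[0,0,0]},{"gripper":0,"travel":[0,0,0],"twist":[0,0,0]}]'|grep -E 'ee_|wr'
```

```text
ee_pos: [0.5228, -0.2257, 0.0828]
wrist_force: [0.3, 0.1, 1.1]
```

```bash
python3 -m crank '[{"gripper":0,"travel":[0,0,0.6],"twist":[0,0,0]},{"gripper":0,"travel":[0,0,0],"twist":[0,0,0]}]'|grep -E 'ee_|wr'
```

```text
ee_pos: [0.5228, -0.2257, 0.0823]
wrist_force: [0.0, -1.3, -0.0]
```

```bash
python3 -m crank '[{"gripper":0,"travel":[0,0,0.6],"twist":[0,0,0]},{"gripper":0,"travel":[0,0,0],"twist":[0,0,0]}]'|grep -E 'ee_|wr'
```

```text
ee_pos: [0.5228, -0.2257, 0.0817]
wrist_force: [-0.1, 0.3, 0.8]
```

```bash
python3 -m crank '[{"gripper":0,"travel":[0,0,0.6],"twist":[0,0,0]},{"gripper":0,"travel":[0,0,0],"twist":[0,0,0]}]'|grep -E 'ee_|wr'
```

```text
ee_pos: [0.5228, -0.2257, 0.0811]
wrist_force: [0.4, 0.2, 1.2]
```

```bash
python3 -m crank '[{"gripper":0,"travel":[0,0,0.8],"twist":[0,0,0]},{"gripper":0,"travel":[0,0,0],"twist":[0,0,0]}]'|grep -E 'ee_|wr'
```

```text
ee_pos: [0.5229, -0.2257, 0.0803]
wrist_force: [0.4, -0.1, 2.1]
```

```bash
python3 -m crank '[{"gripper":0,"travel":[0,0,0.8],"twist":[0,0,0]},{"gripper":0,"travel":[0,0,0],"twist":[0,0,0]}]'|grep -E 'ee_|wr'; python3 - <<'E'
from h import *
save('side','s2.png')
a=cv2.imread('pics/side1.png')[270:390,280:420];b=cv2.imread('pics/s2.png')[270:390,280:420]
cv2.imwrite('pics/cmp.png',cv2.resize(np.hstack([a,b]),None,fx=2.8,fy=2.8))
E
```

```text
ee_pos: [0.5229, -0.2258, 0.0796]
wrist_force: [0.1, -0.5, 2.1]
```

View pics/cmp.png

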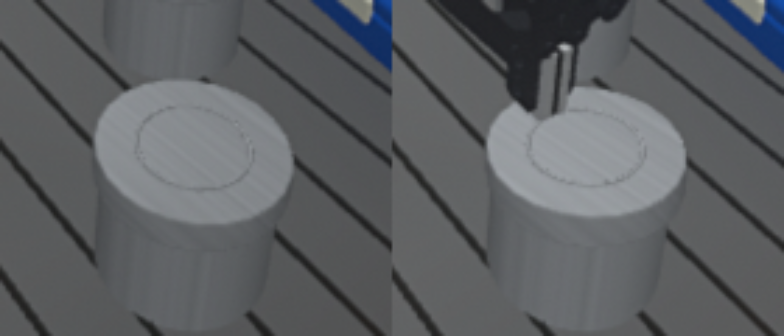

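D visibly tilts: in the right half the far edge is down at about (560,110), where the left half shows it level. I'll lift off, go to its middle and press.

```bash
python3 -m crank '[{"gripper":0,"travel":[0,0,-12],"twist":[0,0,0]},{"gripper":0,"travel":[0,0,0],"twist":[0,0,0]},{"gripper":0,"travel":[-32.2,0,0],"twist":[0,0,0]},{"gripper":0,"travel":[0,0,0],"twist":[0,0,0]},{"gripper":0,"travel":[0,0,0],"twist":[0,0,0]},{"gripper":0,"travel":[0,0,0],"twist":[0,0,0]},{"gripper":0,"travel":[0,0,6],"twist":[0,0,0]},{"gripper":0,"travel":[0,0,0],"twist":[0,0,0]}]'|grep -E 'time|ee_|wr'
python3 -m crank '[{"gripper":0,"travel":[0,0,1],"twist":[0,0,0]},{"gripper":0,"travel":[0,0,1],"twist":[0,0,0]},{"gripper":0,"travel":[0,0,0],"twist":[0,0,0]}]'|grep -E 'ee_|wr'
```

```text
time: 13.82
ee_pos: [0.5225, -0.2574, 0.0848]
wrist_force: [1.1, -1.3, -0.7]
ee_pos: [0.5228, -0.2579, 0.0835]
wrist_force: [0.1, 0.5, -0.1]
```

```bash
python3 -m crank '[{"gripper":0,"travel":[0,0,1],"twist":[0,0,0]},{"gripper":0,"travel":[0,0,0],"twist":[0,0,0]}]'|grep -E 'ee_|wr'
```

```text
ee_pos: [0.5228, -0.2579, 0.0826]
wrist_force: [-0.2, 0.1, 1.0]
```

```bash
python3 -m crank '[{"gripper":0,"travel":[0,0,1],"twist":[0,0,0]},{"gripper":0,"travel":[0,0,0],"twist":[0,0,0]}]'|grep -E 'ee_|wr'
```

```text
ee_pos: [0.5228, -0.2579, 0.082]
wrist_force: [-1.0, 0.1, 4.4]
```

```bash
python3 -m crank '[{"gripper":0,"travel":[0,0,1],"twist":[0,0,0]},{"gripper":0,"travel":[0,0,0],"twist":[0,0,0]}]'|grep -E 'ee_|wr'
```

```text
ee_pos: [0.5228, -0.2579, 0.0808]
wrist_force: [-0.9, -0.0, 4.1]
```

```bash
python3 -m crank '[{"gripper":0,"travel":[0,0,1],"twist":[0,0,0]},{"gripper":0,"travel":[0,0,0],"twist":[0,0,0]}]'|grep -E 'ee_|wr'
```

```text
ee_pos: [0.5229, -0.2579, 0.0798]
wrist_force: [-1.5, -0.6, 5.0]
```

```bash
python3 -m crank '[{"gripper":0,"travel":[0,0,1],"twist":[0,0,0]},{"gripper":0,"travel":[0,0,0],"twist":[0,0,0]}]'|grep -E 'ee_|wr'
```

```text
ee_pos: [0.5228, -0.2579, 0.0787]
wrist_force: [-1.4, 0.3, 5.3]
```

```bash
python3 -m crank '[{"gripper":0,"travel":[0,0,1],"twist":[0,0,0]},{"gripper":0,"travel":[0,0,0],"twist":[0,0,0]}]'|grep -E 'ee_|wr'
```

```text
ee_pos: [0.5228, -0.2579, 0.0777]
wrist_force: [-0.9, 0.8, 4.3]
```

Sliding down steadily; about 1.5 mm left.

```bash
python3 -m crank '[{"gripper":0,"travel":[0,0,1],"twist":[0,0,0]},{"gripper":0,"travel":[0,0,0],"twist":[0,0,0]}]'|grep -E 'ee_|wr'
```

```text
ee_pos: [0.5229, -0.2579, 0.0767]
wrist_force: [-0.9, 1.3, 4.8]
```

```bash
python3 -m crank '[{"gripper":0,"travel":[0,0,1],"twist":[0,0,0]},{"gripper":0,"travel":[0,0,0],"twist":[0,0,0]}]'|grep -E 'ee_|wr'
```

```text
ee_pos: [0.5229, -0.2579, 0.0763]
wrist_force: [-3.4, 1.5, 8.7]
```

```bash
python3 -m crank '[{"gripper":0,"travel":[0,0,0.6],"twist":[0,0,0]},{"gripper":0,"travel":[0,0,0],"twist":[0,0,0]}]'|grep -E 'ee_|wr'
```

```text
ee_pos: [0.5229, -0.258, 0.0763]
wrist_force: [-3.5, 1.3, 13.7]
```

```bash
python3 -m crank '[{"gripper":0,"travel":[0,0,0.3],"twist":[0,0,0]},{"gripper":0,"travel":[0,0,0],"twist":[0,0,0]},{"gripper":0,"travel":[0,0,0],"twist":[0,0,0]},{"gripper":0,"travel":[0,0,0],"twist":[0,0,0]}]'; python3 - <<'E'
from h import *
save('side','s3.png')
E
```

```text
time: 16.95
ee_pos: [0.5229, -0.2579, 0.0762]
tcp_rot: [179.9, 0.0, 89.9]
wrist_force: [-4.7, 2.0, 14.4]
opening: -0.0002
grasp_force: 7.5
```

View pics/s3.png

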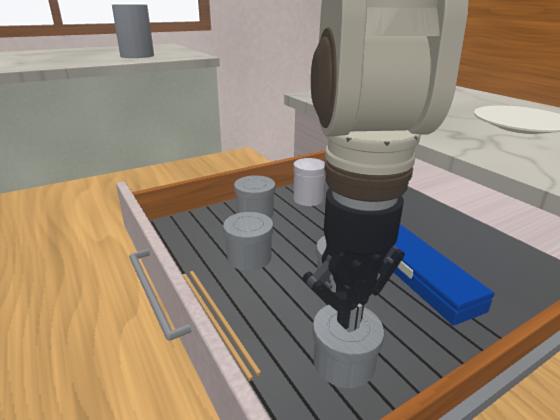

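The fingertip presses D at its middle, around (350,325). The lid is level and lower than before, and the rest of the drawer is where it was.

```bash
python3 -c "
from workcell import bot
print(bot.job_done())"
```

```text
the job is handed in; nothing more can be done
None
```

The unseated lid was the one at (0.523, -0.258), the only one of the four that rocked; I pressed it about 6 mm down until it sat rigid and level, and handed the job in at about 17 s with the fingertip still holding it at about 14 N.

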